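# Pull the spent desiccant cassette and show it

## Task

Lift the cover flap of the dry-air unit by its blue pull tab, right back until it rests open by itself, then draw the spent desiccant cassette (the one whose indicator has turned pink) straight up out of its slot by its black grip lug. Present it to the colleague across the bench: finish while still holding it, upright and still, over the middle of the stainless oven tray, its underside about 20 cm above the bench and its large indicator window facing the far side of the bench. Leave the flap open, the blue cassette seated and everything else on the bench where it stands.

Things in the scene. Friction and masses are not known exactly. Their poses are not given: they have to be found in the camera images.
- dryer: Dry-air unit: white box 200 (x) x 240 (y) x 150 mm high, blue control panel on its front, fixed. Origin at the centre of its underside, x front to back, y to its left, z up. Its flat top (deck), 150 mm above the bench, has two slots 25 (x) x 93 (y) mm, 90 mm deep, centred at x = -26 and +26 mm, y = 0, both covered by the flap. Place and yaw vary.
- flap (a joint): Angle of the grey cover flap, a hood 123 (x) x 130 x 36 mm high on the deck, 0.18 kg, its front skirt at x = -55 mm of the unit: 0 shut, 1.95 rad leaning back on its stop. It turns about the unit's y axis at flap_hinge, its front edge going up and back. It falls shut below about 1.2 rad and falls gently back to the stop past about 1.3.
- flap_hinge (a point): Point on the hinge line of the flap, mid-width: x = 72, y = 0, z = 152 mm in the unit's frame.
- flap_tab (a point): Grip point of the blue pull tab amid the flap's front edge, moving with the flap. Tab 16 mm wide (y), 9 thick, 40 long, standing straight out of the front skirt; this point is 26 mm out, mid-thickness. Shut, it is at x = -81, y = 0, z = 178 mm of the unit, 28 above the deck, free beside and below. Pinched by its sides, the tab can pivot between the fingers as the flap swings.
- cassette_spent: Spent cassette, loose, 0.15 to 0.31 kg: light grey plate 22 (x) x 90 (y) x 90 mm high, pink indicators on its top edge, large pink window on its +x face (dark slots on -x). Origin at the centre of its underside, z up. It sits in either slot, axes parallel to the unit's, underside 60 mm above the bench, top edge level with the deck.
- cassette_spent_lug (a point): Grip point on the spent cassette's black lug, on the lug's axis, 112 mm above the cassette's underside. The lug is 18 (x) x 16 (y) x 28 mm high and stands on the middle of the top edge; seated, it alone stands above the deck, under the flap, and this point is 22 mm above the deck.
- cassette_fresh: Fresh cassette, the same but with blue indicator, in the other slot 52 mm away. To be left seated.
- tray: Empty stainless oven tray, 200 (x) x 160 (y) x 22 mm high, fixed; origin at the centre of its underside. It stands to the left or to the right of the unit, square to the bench within 0.1 rad, its x axis pointing away from the robot's side to the far side of the bench, where the colleague stands.
- dish: Glass desiccator base, 208 mm across and 110 mm high, fixed, origin at the centre of its underside; it stands on the unit's other side and carries crucibles 0 to 2 on its white plate.
- crucible0: White porcelain crucible, 44 mm across, 36 mm high, loose, in the dish. Bystander.
- crucible1: The same, in the dish. Bystander.
- crucible2: The same, in the dish. Bystander.
- crucible3: The same, on the bench in front of the unit. Bystander.
- jar: Amber jar, 64 mm across, 100 mm high, loose, behind the work area on the left. Bystander.
- tongs: Steel crucible tongs, 250 mm long, lying loose behind on the right. Bystander.
- tray_far_edge (a point): Middle of the tray's far rim: x = 100, y = 0, z = 22 mm in the tray's frame.

How it is judged (in metres and radians):
On the way, in this order (a step that is already met when the one before it is completed fails the run):
1. the flap is swung right back (value of joint flap above 1.6 rad), for 0.2 s.
2. the spent cassette is drawn clear of its slot, flap still open (z of cassette_spent in the frame of dryer above 0.152 m and value of joint flap above 1.5 rad and contact force between cassette_spent and the fingers above 1 N), for 0.1 s.
At the end, for the whole second after the job is handed in: Fingers alone hold the pink cassette still, upright within 0.2 rad, underside 150 to 270 mm above the bench, within 60 mm of the tray's centre in plan, window to the far side within 0.55 rad of the tray's x axis; flap open over 1.5 rad; blue cassette within 8 mm of its start (height (world z) of cassette_spent between 0.15 and 0.27 m and horizontal distance between cassette_spent and tray below 0.06 m and angle between cassette_spent's own z axis and vertical below 0.2 rad and angle between the x axis of cassette_spent and the x axis of tray, either way round below 0.55 rad and x of tray_far_edge in the frame of cassette_spent above 0 m and linear speed of cassette_spent below 0.03 m/s and angular speed of cassette_spent below 0.2 rad/s and contact force between cassette_spent and the fingers above 1 N and contact force between cassette_spent and dryer below 0.05 N and value of joint flap above 1.5 rad and distance between cassette_fresh and dryer below 0.075 m and distance of cassette_fresh from where it was at the start of the episode below 0.008 m); the arm keeps its last pose, push and grip.
It fails at once if the fresh (blue) cassette was pulled up or out (distance of cassette_fresh from where it was at the start of the episode above 0.015 m).
It fails at once if something else on the bench was knocked aside (distance of any of crucible0, crucible1, crucible2, crucible3 from where it was at the start of the episode above 0.015 m or distance of any of jar, tongs from where it was at the start of the episode above 0.03 m).
It also fails if it takes over 51 s, if anything falls off the work surface, if the arm or the gripper's body presses on something with over 40 N, if the wrist force passes 120 N, or if a joint passes its speed limit or range.

## Robot

A 6-joint arm with a two-finger parallel gripper is mounted at the origin on the work surface. World frame = base frame: x ahead of the robot, y to its left, z up, the work surface at z = 0. Lengths are in mm, angles in rad, forces in N, time in s.
With the tool pointing down it reaches from about 300 to 775 mm from the base axis. Payload 14.6 kg.
Tool frame: the origin (TCP) lies midway between the tips of the shut fingers; the grasp point (between the pads) lies 19 mm behind it; z points along the fingers, y is the direction in which the jaws open and shut (so a half turn about z gives the same grasp; the last joint's range is limited). The gripper opens to 94 mm and grips with 3 to 60 N. Pads are 16 mm wide; open, the fingers measure 119 mm over their backs; the gripper's body (75 mm by 177 mm) begins 78 mm behind the grasp point.
Start: joints at [-1.363, 0.3, 1.521, -0, 1.321, -0.067], TCP at [149.238, -529.355, 205.446] pointing down, gripper open.
Joint ranges: [-3.03, 3.03], [-0.79, 2.21], [0.23, 2.52], [-1.04, 4.18], [0, 3.07], [-2.55, 2.55]. Speed limits (rad/s): [2.22, 2.22, 2.57, 3.14, 3.14, 3.14].

## Interface

Orientations are given as [roll, pitch, yaw] about the fixed x, y, z axes, in that order (R = Rz(yaw) Ry(pitch) Rx(roll)).
In Python, from cell import manip gives the robot as it stands.
- The arm moves only by the tool play_rows, never from a script. Its argument "commands" is a list of rows, each an object of numbers: "x", "y", "z": the shift along the tool's x, y, z in m; "wx", "wy", "wz": the turn, a rotation vector about the tool's x, y, z in degrees; "grip": the opening, from 0 (shut) to 1 (fully open). In form: [{"x": .., "y": .., "z": .., "wx": .., "wy": .., "wz": .., "grip": ..}, ...]. A call has 1 to 20 rows; each row shifts and turns the commanded pose from where the row before left it, along the tool's axes as they then stand; what a row does not reach is not made up. A row lasts 1/8 s, in which the tool goes at most 62.5 mm and 10.7 degrees, less where a joint would pass 70% of its speed; a pose out of reach is approached as far as the arm can. A call is refused whole if a number of a shift passes 0.0625 or a number of a turn 10.7, either way. A call with a gripper value outside its range is refused whole. The fingers move at their own pace and stop on an object; "squeeze" is the grip in N (left out, the last holds). Time passes only in rows, so rows that do not move let the fingers close. It gives the time, the measured TCP pose, the force and the opening at its end, in the units of the state.
- manip.read_state(): the state, without advancing time (a new reading comes with each control period).
- manip.camera(name): name is "scene" or "top"; returns (picture, depth): 400x640x3 uint8, red, green, blue; 400x640 float32, mm along the optical axis (not along the pixel's ray), 0 where there is no reading.
- manip.camera_info(name): a dict with "intrinsics" (3x3 intrinsics, pixels), "k1" (the pictures are not rectified: a ray, as slopes to the right and down, at radius r is drawn at 1 + k1 r^2 times it, then the intrinsics apply), "camera_from_world" (4x4, takes a point from world to camera coordinates). Camera axes: x right, y up, looking along -z (the intrinsics and any distortion apply to the point x, -y, -z); pixel columns grow to the right and rows downward; lengths in mm; the calibration is good to about 2 mm. A picture is of the moment at which its call begins. camera_info takes no time and is no camera call.
- manip.sign_off(): hands the job in, once; it reports no verdict.
The state is a dict: "clock": time; "joints": joint angles; "qd": joint speeds; "effort": joint torques, N m; "eef_pos": TCP position; "eef_rot": TCP orientation; "wrist_force": force on the tool from outside, world axes, zero at the start; "moment": the same for the moment, N m; "finger_gap": finger opening in mm.
Only numpy, scipy, OpenCV 4.12 (cv2) and the standard library are available. Lean on these libraries where they do the work, as an engineer would, in place of code of your own. Each camera call takes 0.05 s, during which the arm holds its last target.

## Working session

There is one attempt and no reset: what is moved stays moved. The work goes in short steps, Python scripts to look and compute and a tool call to move; the robot and the scene stay as the last step left them, time stands still between calls to the robot, and variables do not carry over. Pictures are saved under pics/ and viewed, and the job is handed in when it is done.

Besides the shell and the picture viewer there is one more tool, called by a JSON object that holds its "api" and its "payload". play_rows: Moves the arm, as the interface text tells. Its arguments: {"type":"object","properties":{"commands":{"type":"array"},"squeeze":{"type":"number"}},"required":["commands"]}

```bash
ls; mkdir -p pics; python3 - <<'E'
from cell import manip
import cv2,numpy as np
print(manip.read_state())
for n in ("scene","top"):
    im,d=manip.camera(n); cv2.imwrite(f"pics/{n}0.png",im[:,:,::-1]); np.save(f"pics/{n}0.npy",d); np.save(f"pics/{n}0im.npy",im)
    i=manip.camera_info(n); print(n,{k:(np.round(v,3).tolist() if not isinstance(v,(str,int)) else v) for k,v in i.items()})
E
```

```text
pics
{'clock': 0.0, 'joints': array([-1.36261386e+00,  3.00492350e-01,  1.52158140e+00, -3.27816393e-05,
        1.32071016e+00, -6.65965064e-02]), 'qd': array([-0.00046523,  0.00129897,  0.00103778, -0.00048433, -0.00087331,
        0.00086245]), 'effort': array([ 1.45080387e-03, -5.31802726e+01, -3.52738667e+01,  7.08469050e-02,
        2.41729862e-02, -9.91357524e-05]), 'eef_pos': array([ 149.1692477 , -529.10768516,  204.87454396]), 'eef_rot': array([-3.14040193e+00, -4.75929187e-05,  2.74787074e-01]), 'wrist_force': array([ 0.57419738,  0.03106546, -1.03654113]), 'moment': array([-0.05943109,  0.02223674,  0.00080392]), 'finger_gap': 94.01985225858499}
scene {'intrinsics': [[367.619, 0.0, 325.464], [0.0, 367.619, 204.685], [0.0, 0.0, 1.0]], 'k1': -0.082, 'camera_from_world': [[0.727, 0.686, 0.014, -407.279], [-0.473, 0.485, 0.736, 160.339], [0.498, -0.542, 0.677, -1401.044], [0.0, 0.0, 0.0, 1.0]]}
top {'intrinsics': [[397.389, 0.0, 319.152], [0.0, 397.389, 206.978], [0.0, 0.0, 1.0]], 'k1': 0.026, 'camera_from_world': [[0.024, -1.0, 0.01, -30.939], [0.988, 0.025, 0.155, -537.821], [-0.155, 0.006, 0.988, -958.301], [0.0, 0.0, 0.0, 1.0]]}
```

View pics/scene0.png

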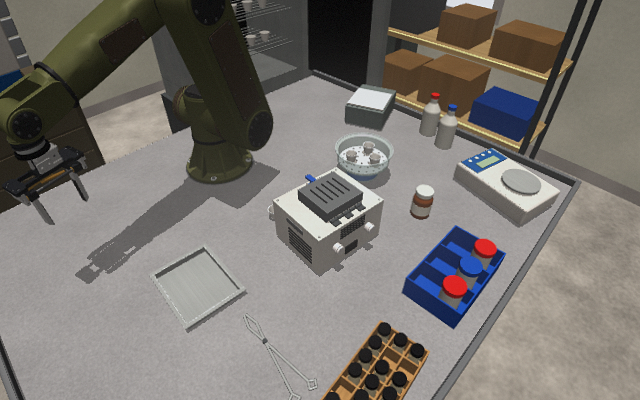

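View pics/top0.png

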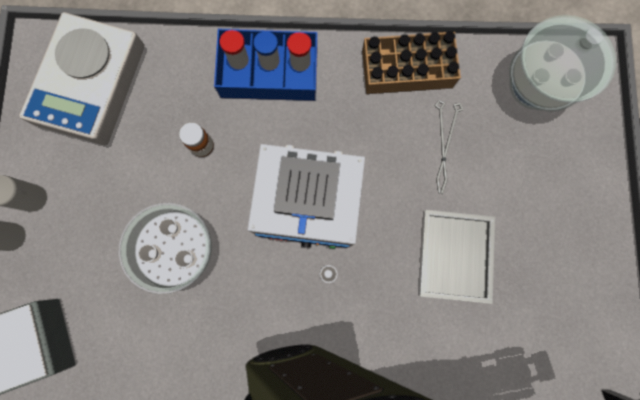

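The scene picture shows the unit in the middle (flap near 332,195, tab 310,178) and the tray at 198,286. In the top picture the flap is at 307,187, the tab at 303,224, the tray at 458,256, and crucible3 at 329,273.

```bash
cat > h.py <<'E'
import numpy as np,cv2
from cell import manip
def cloud(n,d):
    i=manip.camera_info(n);K=np.array(i["intrinsics"]);k=i["k1"];T=np.array(i["camera_from_world"])
    v,u=np.mgrid[:400,:640].astype(float)
    p=cv2.undistortPoints(np.stack([u.ravel(),v.ravel()],1)[:,None],K,np.array([k,0,0,0.])).reshape(400,640,2)
    c=np.stack([p[...,0]*d,-p[...,1]*d,-d],-1)
    w=(c-T[:3,3])@T[:3,:3]
    w[d==0]=np.nan
    return w
def proj(n,P):
    i=manip.camera_info(n);K=np.array(i["intrinsics"]);k=i["k1"];T=np.array(i["camera_from_world"])
    c=np.atleast_2d(P)@T[:3,:3].T+T[:3,3]
    s=np.stack([c[:,0]/-c[:,2],-c[:,1]/-c[:,2]],1);r=(s**2).sum(1,keepdims=True);s=s*(1+k*r)
    return s*[K[0,0],K[1,1]]+[K[0,2],K[1,2]]
E
python3 - <<'E'
from h import *
for n in ("scene","top"):
    d=np.load(f"pics/{n}0.npy");im=np.load(f"pics/{n}0im.npy").astype(int);w=cloud(n,d)
    r,g,b=[im[...,k] for k in range(3)]
    x,y,z=w[...,0],w[...,1],w[...,2]
    v,u=np.mgrid[:400,:640]
    box=(u>240)&(u<375)&(v>140)&(v<255) if n=="top" else (u>255)&(u<400)&(v>160)&(v<280)
    print(n,"bench z",np.nanmedian(z[(abs(z)<15)]))
    m=box&(abs(z-150)<7)&(r>110)
    P=w[m][:,:2].astype(np.float32);print("deck",m.sum(),np.median(z[m]),cv2.minAreaRect(P))
    t=box&(b>r+50)&(b>g+30)&(z>160)&(z<195)
    print("tab",t.sum(),w[t].mean(0) if t.any() else 0,np.ptp(w[t],axis=0) if t.any() else 0, cv2.minAreaRect(w[t][:,:2].astype(np.float32)))
    f=box&(z>180)&(z<192)&(abs(r-b)<25)
    print("flap",f.sum(),np.median(z[f]),cv2.minAreaRect(w[f][:,:2].astype(np.float32)))
    box=(u>410)&(u<505)&(v>200)&(v<310) if n=="top" else (u>140)&(u<255)&(v>235)&(v<335)
    m=box&(z>14)&(z<30)
    print("tray",m.sum(),np.median(z[m]),cv2.minAreaRect(w[m][:,:2].astype(np.float32)))
    if n=="top": 
        m=(u>315)&(u<345)&(v>258)&(v<290)&(z>15); print("cruc3",np.nanmean(w[m],0),np.nanmax(z[m]))
E
```

```text
scene bench z 0.35327964554434654
deck 2016 150.64037086093563 ((555.6422119140625, 12.876663208007812), (243.37646484375, 204.3983154296875), 84.5977554321289)
tab 49 [480.50489117  16.82744908 183.54459041] [39.92773656 31.9156543  11.26868076] ((482.8790283203125, 16.027626037597656), (22.671751022338867, 45.179805755615234), 62.50493240356445)
flap 1544 188.63873018564834 ((560.9701538085938, 11.800434112548828), (134.12423706054688, 129.6804962158203), 84.22860717773438)
tray 1180 21.62392419500894 ((429.65423583984375, -368.9877624511719), (180.65184020996094, 222.8919677734375), 85.79814147949219)
top bench z -0.04117445391869699
deck 5548 150.02873939173855 ((554.8742065429688, 11.480758666992188), (240.2931365966797, 200.96783447265625), 84.27827453613281)
tab 160 [483.00451352  19.02849369 182.20350551] [40.10279341 47.32869649 22.05264296] ((479.377685546875, 19.229509353637695), (47.606788635253906, 38.72969436645508), 84.61703491210938)
flap 3334 188.04366281237344 ((560.8984985351562, 10.70147705078125), (129.90383911132812, 123.74320220947266), 84.27655792236328)
tray 1617 21.463873636459624 ((427.28985595703125, -370.2336730957031), (180.48336791992188, 219.733642578125), 85.71952819824219)
cruc3 [372.5693579  -45.17799882  30.30163045] 39.19028626744209
```

{"api": "play_rows", "payload": {"commands": [{"z": -0.012,"wz": 7.17},{"z": -0.012,"wz": 7.17},{"z": -0.012,"wz": 7.17},{"x": 0.0168,"y": -0.0361},{"x": 0.0168,"y": -0.0361},{"x": 0.0168,"y": -0.0361},{"x": 0.0168,"y": -0.0361},{"x": 0.0168,"y": -0.0361},{"x": 0.0168,"y": -0.0361},{"x": 0.0168,"y": -0.0361},{"x": 0.0168,"y": -0.0361},{"x": 0.0168,"y": -0.0361},{"x": 0.0168,"y": -0.0361},{"x": 0.0168,"y": -0.0361},{"x": 0.0168,"y": -0.0361},{"x": 0.0168,"y": -0.0361},{"x": 0.0168,"y": -0.0361},{"x": 0.0168,"y": -0.0361},{"x": 0.0168,"y": -0.0361}], "squeeze": 15}}

```text
$.commands[0]: bad value
```

{"api": "play_rows", "payload": {"commands": [{},{}]}}

```text
$.commands[0]: bad value
```

{"api": "play_rows", "payload": {"commands": [{"x": 0,"y": 0,"z": -0.012,"wx": 0,"wy": 0,"wz": 7.17,"grip": 1},{"x": 0,"y": 0,"z": -0.012,"wx": 0,"wy": 0,"wz": 7.17,"grip": 1},{"x": 0,"y": 0,"z": -0.012,"wx": 0,"wy": 0,"wz": 7.17,"grip": 1},{"x": 0.0168,"y": -0.0361,"z": 0,"wx": 0,"wy": 0,"wz": 0,"grip": 1},{"x": 0.0168,"y": -0.0361,"z": 0,"wx": 0,"wy": 0,"wz": 0,"grip": 1},{"x": 0.0168,"y": -0.0361,"z": 0,"wx": 0,"wy": 0,"wz": 0,"grip": 1},{"x": 0.0168,"y": -0.0361,"z": 0,"wx": 0,"wy": 0,"wz": 0,"grip": 1},{"x": 0.0168,"y": -0.0361,"z": 0,"wx": 0,"wy": 0,"wz": 0,"grip": 1},{"x": 0.0168,"y": -0.0361,"z": 0,"wx": 0,"wy": 0,"wz": 0,"grip": 1},{"x": 0.0168,"y": -0.0361,"z": 0,"wx": 0,"wy": 0,"wz": 0,"grip": 1}], "squeeze": 15}}

```text
clock: 1.35
eef_pos: [292.0, -288.5, 241.3]
eef_rot: [-3.141, 0.0, -0.101]
wrist_force: [0.6, -0.4, -0.0]
finger_gap: 93.9
```

{"api": "play_rows", "payload": {"commands": [{"x": 0.0168,"y": -0.0361,"z": 0,"wx": 0,"wy": 0,"wz": 0,"grip": 1},{"x": 0.0168,"y": -0.0361,"z": 0,"wx": 0,"wy": 0,"wz": 0,"grip": 1},{"x": 0.0168,"y": -0.0361,"z": 0,"wx": 0,"wy": 0,"wz": 0,"grip": 1},{"x": 0.0168,"y": -0.0361,"z": 0,"wx": 0,"wy": 0,"wz": 0,"grip": 1},{"x": 0.0168,"y": -0.0361,"z": 0,"wx": 0,"wy": 0,"wz": 0,"grip": 1},{"x": 0.0168,"y": -0.0361,"z": 0,"wx": 0,"wy": 0,"wz": 0,"grip": 1},{"x": 0.0168,"y": -0.0361,"z": 0,"wx": 0,"wy": 0,"wz": 0,"grip": 1},{"x": 0.0168,"y": -0.0361,"z": 0,"wx": 0,"wy": 0,"wz": 0,"grip": 1},{"x": 0.0168,"y": -0.0361,"z": 0,"wx": 0,"wy": 0,"wz": 0,"grip": 1},{"x": 0,"y": 0,"z": 0,"wx": 0,"wy": 0,"wz": 0,"grip": 1},{"x": 0,"y": 0,"z": 0,"wx": 0,"wy": 0,"wz": 0,"grip": 1}]}}

```text
clock: 2.72
eef_pos: [474.4, 18.0, 241.2]
eef_rot: [3.141, 0.001, -0.1]
wrist_force: [-0.4, -0.4, 0.6]
finger_gap: 94.0
```

{"api": "play_rows", "payload": {"commands": [{"x": 0,"y": -0.0015,"z": 0.0205,"wx": 0,"wy": 0,"wz": 0,"grip": 0.6},{"x": 0,"y": 0,"z": 0.0205,"wx": 0,"wy": 0,"wz": 0,"grip": 0.6},{"x": 0,"y": 0,"z": 0.0205,"wx": 0,"wy": 0,"wz": 0,"grip": 0.6},{"x": 0,"y": 0,"z": 0.0205,"wx": 0,"wy": 0,"wz": 0,"grip": 0.6},{"x": 0,"y": 0,"z": 0,"wx": 0,"wy": 0,"wz": 0,"grip": 0.6},{"x": 0,"y": 0,"z": 0,"wx": 0,"wy": 0,"wz": 0,"grip": 0.6}]}}

```text
clock: 3.48
eef_pos: [475.1, 19.3, 160.4]
eef_rot: [-3.142, -0.001, -0.101]
wrist_force: [-0.2, 0.1, -0.4]
finger_gap: 56.5
```

```bash
python3 - <<'E'
from h import *
for n in ("scene","top"):
    im,d=manip.camera(n); cv2.imwrite(f"pics/{n}1.png",cv2.resize(im[120:280,220:420,::-1],(800,640))[:600])
E
```

```text
(no output)
```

View pics/scene1.png

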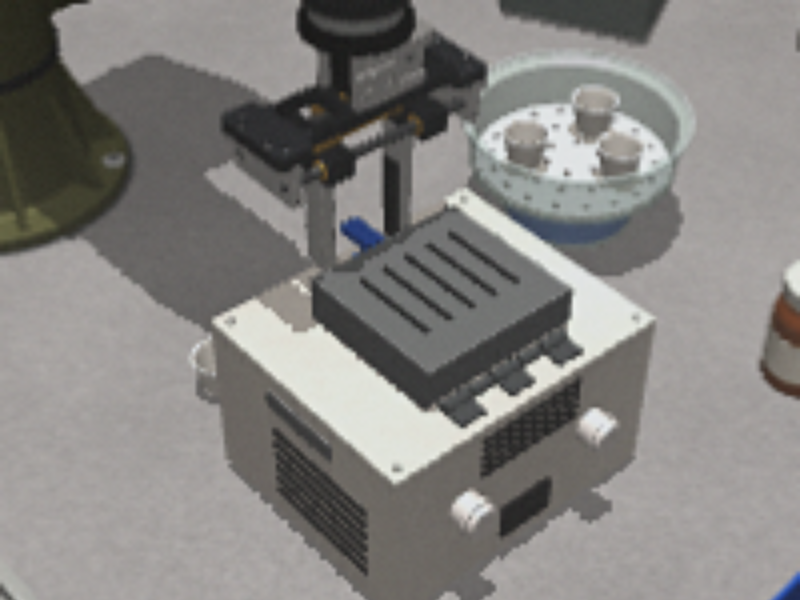

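{"api": "play_rows", "payload": {"commands": [{"x": 0,"y": 0,"z": 0,"wx": 0,"wy": 0,"wz": 0,"grip": 0},{"x": 0,"y": 0,"z": 0,"wx": 0,"wy": 0,"wz": 0,"grip": 0},{"x": 0,"y": 0,"z": 0,"wx": 0,"wy": 0,"wz": 0,"grip": 0},{"x": 0,"y": 0,"z": 0,"wx": 0,"wy": 0,"wz": 0,"grip": 0}]}}

```text
clock: 4.08
eef_pos: [474.8, 19.8, 159.5]
eef_rot: [-3.142, 0.0, -0.101]
wrist_force: [0.4, 0.8, 0.1]
finger_gap: 19.5
```

The blue tab (crop 360,233) lies between the two fingers. They are still closing.

{"api": "play_rows", "payload": {"commands": [{"x": 0,"y": 0,"z": 0,"wx": 0,"wy": 0,"wz": 0,"grip": 0},{"x": 0,"y": 0,"z": 0,"wx": 0,"wy": 0,"wz": 0,"grip": 0},{"x": 0,"y": 0,"z": 0,"wx": 0,"wy": 0,"wz": 0,"grip": 0}]}}

```text
clock: 4.45
eef_pos: [474.9, 19.9, 159.4]
eef_rot: [-3.141, 0.0, -0.101]
wrist_force: [-0.2, 2.0, 0.1]
finger_gap: 15.8
```

```bash
python3 - <<'E'
import numpy as np
a0=np.arctan2(26,-153);R=np.hypot(26,153)
p=None
for t in np.linspace(0,1.5,19):
    q=R*np.array([np.cos(a0-t),np.sin(a0-t)])
    if p is not None: print(round(t,2),np.round(q-p,1))
    p=q
E
```

```text
0.08 [ 2.7 12.6]
0.17 [ 3.7 12.4]
0.25 [ 4.8 12. ]
0.33 [ 5.7 11.6]
0.42 [ 6.7 11.1]
0.5 [ 7.6 10.5]
0.58 [8.4 9.8]
0.67 [9.2 9.1]
0.75 [9.9 8.3]
0.83 [10.6  7.4]
0.92 [11.2  6.5]
1.0 [11.7  5.6]
1.08 [12.1  4.6]
1.17 [12.4  3.5]
1.25 [12.7  2.5]
1.33 [12.8  1.4]
1.42 [12.9  0.4]
1.5 [12.9 -0.7]
```

{"api": "play_rows", "payload": {"commands": [{"x": 0.0027,"y": 0,"z": -0.0126,"wx": 0,"wy": 0,"wz": 0,"grip": 0},{"x": 0.0037,"y": 0,"z": -0.0124,"wx": 0,"wy": 0,"wz": 0,"grip": 0},{"x": 0.0048,"y": 0,"z": -0.012,"wx": 0,"wy": 0,"wz": 0,"grip": 0},{"x": 0.0057,"y": 0,"z": -0.0116,"wx": 0,"wy": 0,"wz": 0,"grip": 0},{"x": 0.0067,"y": 0,"z": -0.0111,"wx": 0,"wy": 0,"wz": 0,"grip": 0}]}}

```text
clock: 5.08
eef_pos: [498.8, 17.5, 220.0]
eef_rot: [-3.141, -0.0, -0.101]
wrist_force: [2.6, 3.6, -3.7]
finger_gap: 15.5
```

Low forces; continuing.

{"api": "play_rows", "payload": {"commands": [{"x": 0.0076,"y": 0,"z": -0.0105,"wx": 0,"wy": 0,"wz": 0,"grip": 0},{"x": 0.0084,"y": 0,"z": -0.0098,"wx": 0,"wy": 0,"wz": 0,"grip": 0},{"x": 0.0092,"y": 0,"z": -0.0091,"wx": 0,"wy": 0,"wz": 0,"grip": 0},{"x": 0.0099,"y": 0,"z": -0.0083,"wx": 0,"wy": 0,"wz": 0,"grip": 0},{"x": 0.0106,"y": 0,"z": -0.0074,"wx": 0,"wy": 0,"wz": 0,"grip": 0},{"x": 0.0112,"y": 0,"z": -0.0065,"wx": 0,"wy": 0,"wz": 0,"grip": 0},{"x": 0.0117,"y": 0,"z": -0.0056,"wx": 0,"wy": 0,"wz": 0,"grip": 0}]}}

```text
clock: 5.95
eef_pos: [567.1, 10.7, 276.6]
eef_rot: [-3.141, 0.001, -0.1]
wrist_force: [-0.1, 6.0, -3.3]
finger_gap: 15.7
```

```bash
python3 - <<'E'
from h import *
for n in ("scene",):
    im,d=manip.camera(n); cv2.imwrite(f"pics/{n}2.png",cv2.resize(im[100:270,220:420,::-1],(700,595)))
E
```

```text
(no output)
```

View pics/scene2.png

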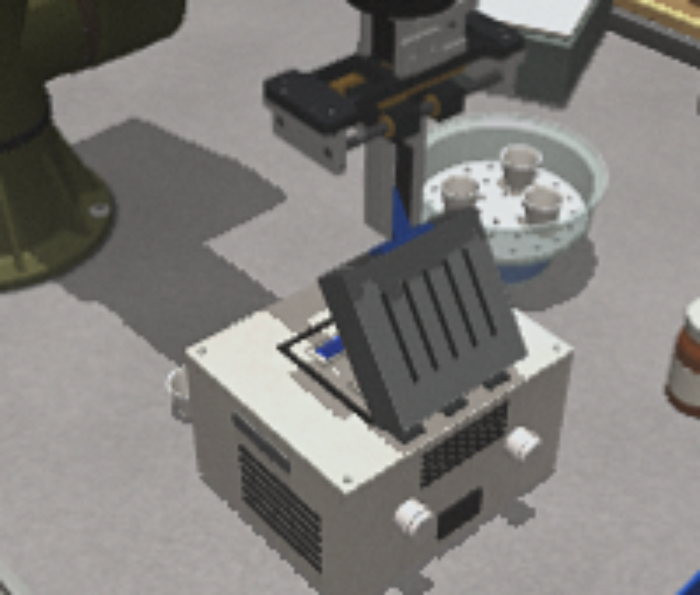

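Flap at about 1 rad and the tab is still held (crop 405,220). The front slot shows blue (330,348), so the spent cassette should be in the rear one.

{"api": "play_rows", "payload": {"commands": [{"x": 0.0121,"y": -0.0005,"z": -0.0046,"wx": 0,"wy": 0,"wz": 0,"grip": 0},{"x": 0.0124,"y": -0.0005,"z": -0.0035,"wx": 0,"wy": 0,"wz": 0,"grip": 0},{"x": 0.0127,"y": 0,"z": -0.0025,"wx": 0,"wy": 0,"wz": 0,"grip": 0},{"x": 0.0128,"y": 0,"z": -0.0014,"wx": 0,"wy": 0,"wz": 0,"grip": 0},{"x": 0.0129,"y": 0,"z": -0.0004,"wx": 0,"wy": 0,"wz": 0,"grip": 0},{"x": 0.0129,"y": 0,"z": 0.0007,"wx": 0,"wy": 0,"wz": 0,"grip": 0},{"x": 0.0127,"y": 0,"z": 0.0018,"wx": 0,"wy": 0,"wz": 0,"grip": 0},{"x": 0,"y": 0,"z": 0,"wx": 0,"wy": 0,"wz": 0,"grip": 0}]}}

```text
clock: 7.0
eef_pos: [655.7, 2.0, 286.7]
eef_rot: [3.141, -0.001, -0.101]
wrist_force: [1.8, -0.3, 3.2]
finger_gap: 15.8
```

```bash
python3 - <<'E'
from h import *
for n in ("scene",):
    im,d=manip.camera(n); cv2.imwrite(f"pics/{n}3.png",cv2.resize(im[100:270,220:420,::-1],(700,595)))
E
```

```text
(no output)
```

View pics/scene3.png

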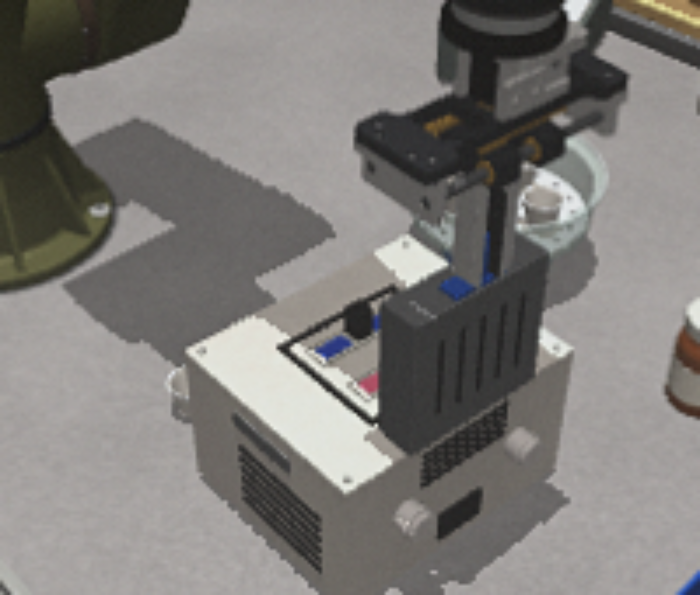

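The flap stands upright, about 1.58 rad. Blue is in front (332,348) and pink behind (370,385). Next I release and retreat upward.

{"api": "play_rows", "payload": {"commands": [{"x": 0,"y": 0,"z": 0,"wx": 0,"wy": 0,"wz": 0,"grip": 0.5},{"x": 0,"y": 0,"z": 0,"wx": 0,"wy": 0,"wz": 0,"grip": 0.5},{"x": 0,"y": 0,"z": 0,"wx": 0,"wy": 0,"wz": 0,"grip": 0.5},{"x": 0,"y": 0,"z": 0,"wx": 0,"wy": 0,"wz": 0,"grip": 0.5},{"x": 0,"y": 0,"z": -0.02,"wx": 0,"wy": 0,"wz": 0,"grip": 0.5},{"x": 0,"y": 0,"z": -0.02,"wx": 0,"wy": 0,"wz": 0,"grip": 0.5},{"x": -0.025,"y": 0,"z": 0,"wx": 0,"wy": 0,"wz": 0,"grip": 0.5},{"x": -0.025,"y": 0,"z": 0,"wx": 0,"wy": 0,"wz": 0,"grip": 0.5},{"x": -0.025,"y": 0,"z": 0,"wx": 0,"wy": 0,"wz": 0,"grip": 0.5},{"x": -0.05,"y": 0,"z": 0,"wx": 0,"wy": 0,"wz": 0,"grip": 0.5},{"x": -0.05,"y": 0,"z": 0,"wx": 0,"wy": 0,"wz": 0,"grip": 0.5},{"x": -0.05,"y": 0,"z": 0,"wx": 0,"wy": 0,"wz": 0,"grip": 0.5},{"x": 0,"y": 0,"z": 0,"wx": 0,"wy": 0,"wz": 0,"grip": 0.5},{"x": 0,"y": 0,"z": 0,"wx": 0,"wy": 0,"wz": 0,"grip": 0.5}]}}

```text
clock: 8.8
eef_pos: [431.3, 25.2, 326.6]
eef_rot: [-3.142, -0.001, -0.101]
wrist_force: [0.0, 0.2, 0.1]
finger_gap: 47.5
```

```bash
python3 - <<'E'
from h import *
for n in ("scene","top"):
    im,d=manip.camera(n); np.save(f"pics/{n}4.npy",d); np.save(f"pics/{n}4im.npy",im)
    c=im[100:270,220:420] if n=="scene" else im[110:280,220:420]
    cv2.imwrite(f"pics/{n}4.png",cv2.resize(c[:,:,::-1],(700,595)))
E
```

```text
(no output)
```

View pics/scene4.png

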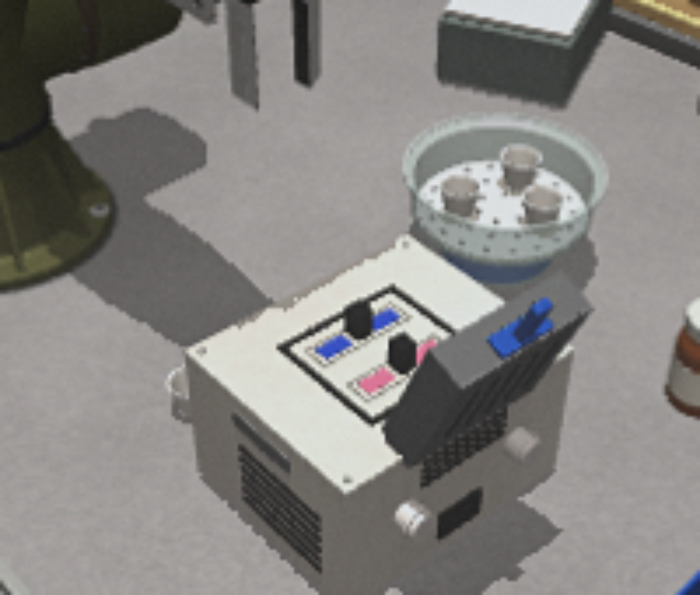

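View pics/top4.png

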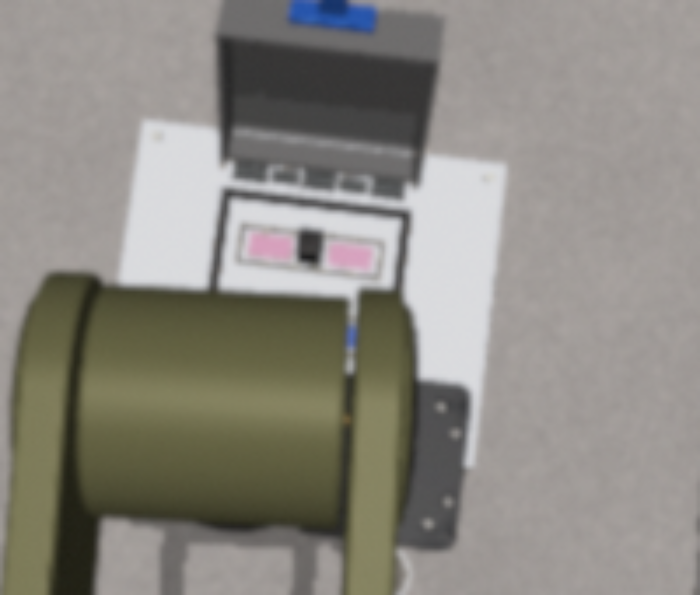

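Flap rests open. Pink lug shows at crop (402,352) in the scene picture and (310,246) in the top one. I'll measure it.

```bash
python3 - <<'E'
from h import *
for n in ("scene","top"):
    im=np.load(f"pics/{n}4im.npy").astype(int);d=np.load(f"pics/{n}4.npy");w=cloud(n,d)
    p=proj(n,[[580.8,8.9,178]])[0];print(n,"pred lug top px",p)
    dist=np.hypot(w[...,0]-580.8,w[...,1]-8.9)
    m=(dist<20)&(w[...,2]>157)&(im.max(-1)<75)
    t=m&(w[...,2]>172)
    for q in(m,t):
        if q.sum()>2: print(q.sum(),w[q].mean(0),w[q].min(0),w[q].max(0))
    r,g,b=[im[...,k] for k in range(3)]
    k=(r>g+35)&(r>b+5)&(abs(w[...,2]-150)<8)&(dist<60)
    print("pink",k.sum(),w[k].mean(0),cv2.minAreaRect(w[k][:,:2].astype(np.float32)))
E
```

```text
scene pred lug top px [334.19991956 196.88264115]
63 [584.88313283   6.04910695 170.67205561] [5.73828739e+02 8.33126442e-02 1.58077902e+02] [591.48666249  15.68925252 181.00956099]
30 [584.06690774   6.6849702  177.15295711] [573.828739     0.61785645 172.83999674] [591.48666249  14.55059468 181.00956099]
pink 63 [579.28454581  -2.11442772 151.09132356] ((581.0509033203125, 9.435890197753906), (78.18255615234375, 18.191524505615234), 85.75373840332031)
top pred lug top px [308.22400861 178.02161812]
39 [576.08171395   9.19716515 175.03361356] [570.71355203   4.71061966 157.32244877] [583.82553884  13.84872189 180.5503078 ]
32 [577.14183254   9.09394154 177.30765772] [570.9415649    4.71061966 172.16369882] [583.82553884  13.84872189 180.5503078 ]
pink 124 [579.57001437  10.46484827 150.66983666] ((579.788330078125, 9.423625946044922), (77.05009460449219, 13.129738807678223), 84.74354553222656)
```

{"api": "play_rows", "payload": {"commands": [{"x": 0.03,"y": 0.0013,"z": 0,"wx": 0,"wy": 0,"wz": 0,"grip": 0.5},{"x": 0.03,"y": 0,"z": 0,"wx": 0,"wy": 0,"wz": 0,"grip": 0.5},{"x": 0.03,"y": 0,"z": 0,"wx": 0,"wy": 0,"wz": 0,"grip": 0.5},{"x": 0.03,"y": 0,"z": 0,"wx": 0,"wy": 0,"wz": 0,"grip": 0.5},{"x": 0.03,"y": 0,"z": 0,"wx": 0,"wy": 0,"wz": 0,"grip": 0.5},{"x": 0,"y": 0,"z": 0.03,"wx": 0,"wy": 0,"wz": 0,"grip": 0.5},{"x": 0,"y": 0,"z": 0.03,"wx": 0,"wy": 0,"wz": 0,"grip": 0.5},{"x": 0,"y": 0,"z": 0.03,"wx": 0,"wy": 0,"wz": 0,"grip": 0.5},{"x": 0,"y": 0,"z": 0.03,"wx": 0,"wy": 0,"wz": 0,"grip": 0.5},{"x": 0,"y": 0,"z": 0,"wx": 0,"wy": 0,"wz": 0,"grip": 0.5},{"x": 0,"y": 0,"z": 0,"wx": 0,"wy": 0,"wz": 0,"grip": 0.5}]}}

```text
clock: 10.28
eef_pos: [580.7, 8.8, 207.2]
eef_rot: [-3.142, -0.001, -0.101]
wrist_force: [0.7, 0.0, 0.2]
finger_gap: 47.0
```

{"api": "play_rows", "payload": {"commands": [{"x": 0,"y": 0,"z": 0.017,"wx": 0,"wy": 0,"wz": 0,"grip": 0.5},{"x": 0,"y": 0,"z": 0.015,"wx": 0,"wy": 0,"wz": 0,"grip": 0.5},{"x": 0,"y": 0,"z": 0.012,"wx": 0,"wy": 0,"wz": 0,"grip": 0.5},{"x": 0,"y": 0,"z": 0.008,"wx": 0,"wy": 0,"wz": 0,"grip": 0.5},{"x": 0,"y": 0,"z": 0,"wx": 0,"wy": 0,"wz": 0,"grip": 0.5},{"x": 0,"y": 0,"z": 0,"wx": 0,"wy": 0,"wz": 0,"grip": 0.5}]}}

```text
clock: 11.02
eef_pos: [580.2, 8.9, 154.7]
eef_rot: [-3.142, -0.001, -0.101]
wrist_force: [-0.8, 0.8, 0.2]
finger_gap: 47.6
```

```bash
python3 - <<'E'
from h import *
n="scene"
im,d=manip.camera(n); cv2.imwrite(f"pics/{n}5.png",cv2.resize(im[130:250,260:400,::-1],(700,600)))
E
```

```text
(no output)
```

View pics/scene5.png

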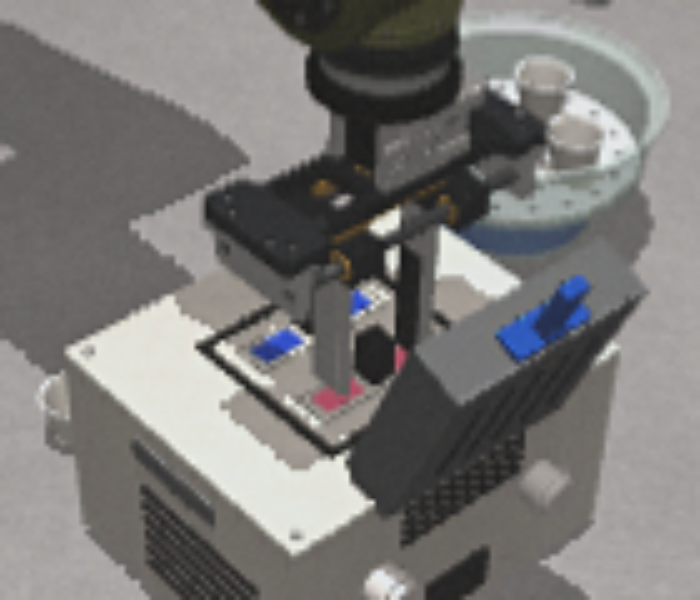

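The fingers straddle the rear (pink) cassette's lug (crop 375,355). Closing with 35 N.

{"api": "play_rows", "payload": {"commands": [{"x": 0,"y": 0,"z": 0,"wx": 0,"wy": 0,"wz": 0,"grip": 0},{"x": 0,"y": 0,"z": 0,"wx": 0,"wy": 0,"wz": 0,"grip": 0},{"x": 0,"y": 0,"z": 0,"wx": 0,"wy": 0,"wz": 0,"grip": 0},{"x": 0,"y": 0,"z": 0,"wx": 0,"wy": 0,"wz": 0,"grip": 0},{"x": 0,"y": 0,"z": 0,"wx": 0,"wy": 0,"wz": 0,"grip": 0},{"x": 0,"y": 0,"z": 0,"wx": 0,"wy": 0,"wz": 0,"grip": 0},{"x": 0,"y": 0,"z": 0,"wx": 0,"wy": 0,"wz": 0,"grip": 0}], "squeeze": 35}}

```text
clock: 11.95
eef_pos: [580.0, 8.9, 154.2]
eef_rot: [-3.142, 0.0, -0.101]
wrist_force: [-0.3, 0.6, -1.1]
finger_gap: 15.6
```

{"api": "play_rows", "payload": {"commands": [{"x": 0,"y": 0,"z": -0.005,"wx": 0,"wy": 0,"wz": 0,"grip": 0},{"x": 0,"y": 0,"z": -0.008,"wx": 0,"wy": 0,"wz": 0,"grip": 0},{"x": 0,"y": 0,"z": -0.01,"wx": 0,"wy": 0,"wz": 0,"grip": 0}]}}

```text
clock: 12.32
eef_pos: [580.0, 8.9, 178.0]
eef_rot: [-3.142, -0.0, -0.101]
wrist_force: [-0.1, -0.1, -1.6]
finger_gap: 15.8
```

{"api": "play_rows", "payload": {"commands": [{"x": 0,"y": 0,"z": -0.012,"wx": 0,"wy": 0,"wz": 0,"grip": 0},{"x": 0,"y": 0,"z": -0.012,"wx": 0,"wy": 0,"wz": 0,"grip": 0},{"x": 0,"y": 0,"z": -0.012,"wx": 0,"wy": 0,"wz": 0,"grip": 0},{"x": 0,"y": 0,"z": -0.012,"wx": 0,"wy": 0,"wz": 0,"grip": 0},{"x": 0,"y": 0,"z": -0.012,"wx": 0,"wy": 0,"wz": 0,"grip": 0},{"x": 0,"y": 0,"z": -0.012,"wx": 0,"wy": 0,"wz": 0,"grip": 0},{"x": 0,"y": 0,"z": -0.012,"wx": 0,"wy": 0,"wz": 0,"grip": 0},{"x": 0,"y": 0,"z": -0.012,"wx": 0,"wy": 0,"wz": 0,"grip": 0},{"x": 0,"y": 0,"z": -0.012,"wx": 0,"wy": 0,"wz": 0,"grip": 0},{"x": 0,"y": 0,"z": -0.012,"wx": 0,"wy": 0,"wz": 0,"grip": 0},{"x": 0,"y": 0,"z": -0.007,"wx": 0,"wy": 0,"wz": 0,"grip": 0},{"x": 0,"y": 0,"z": 0,"wx": 0,"wy": 0,"wz": 0,"grip": 0},{"x": 0,"y": 0,"z": 0,"wx": 0,"wy": 0,"wz": 0,"grip": 0}]}}

```text
clock: 13.95
eef_pos: [579.9, 8.9, 303.8]
eef_rot: [-3.142, 0.001, -0.101]
wrist_force: [0.1, 0.9, -2.3]
finger_gap: 15.8
```

```bash
python3 - <<'E'
from h import *
n="scene"
im,d=manip.camera(n); cv2.imwrite(f"pics/{n}6.png",cv2.resize(im[80:250,220:420,::-1],(700,595)))
E
```

```text
(no output)
```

View pics/scene6.png

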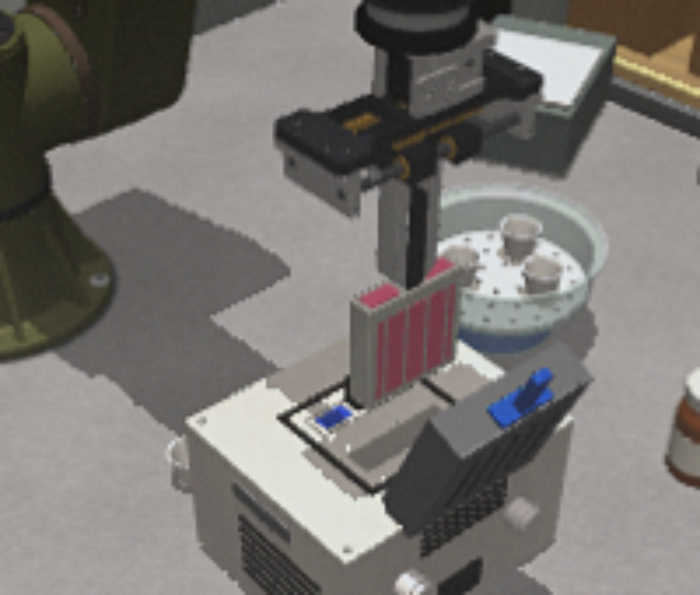

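The pink cassette is out, upright and clear of the slot, with the pink window facing the far side (crop 415,340). The flap is open and the blue cassette seated. Carrying it to the tray.

{"api": "play_rows", "payload": {"commands": [{"x": -0.002,"y": 0.007,"z": 0,"wx": 0,"wy": 0,"wz": 0,"grip": 0},{"x": -0.005,"y": 0.014,"z": 0,"wx": 0,"wy": 0,"wz": 0,"grip": 0},{"x": -0.0065,"y": 0.0225,"z": 0,"wx": 0,"wy": 0,"wz": 0,"grip": 0},{"x": -0.0065,"y": 0.0225,"z": 0,"wx": 0,"wy": 0,"wz": 0,"grip": 0},{"x": -0.0065,"y": 0.0225,"z": 0,"wx": 0,"wy": 0,"wz": 0,"grip": 0},{"x": -0.0065,"y": 0.0225,"z": 0,"wx": 0,"wy": 0,"wz": 0,"grip": 0},{"x": -0.0065,"y": 0.0225,"z": 0,"wx": 0,"wy": 0,"wz": 0,"grip": 0},{"x": -0.0065,"y": 0.0225,"z": 0,"wx": 0,"wy": 0,"wz": 0,"grip": 0},{"x": -0.0065,"y": 0.0225,"z": 0,"wx": 0,"wy": 0,"wz": 0,"grip": 0},{"x": -0.0065,"y": 0.0225,"z": 0,"wx": 0,"wy": 0,"wz": 0,"grip": 0},{"x": -0.0065,"y": 0.0225,"z": 0,"wx": 0,"wy": 0,"wz": 0,"grip": 0},{"x": -0.0065,"y": 0.0225,"z": 0,"wx": 0,"wy": 0,"wz": 0,"grip": 0},{"x": -0.0065,"y": 0.0225,"z": 0,"wx": 0,"wy": 0,"wz": 0,"grip": 0},{"x": -0.0065,"y": 0.0225,"z": 0,"wx": 0,"wy": 0,"wz": 0,"grip": 0},{"x": -0.0065,"y": 0.0225,"z": 0.002,"wx": 0,"wy": 0,"wz": 0,"grip": 0},{"x": -0.0065,"y": 0.0225,"z": 0.002,"wx": 0,"wy": 0,"wz": 0,"grip": 0},{"x": -0.0065,"y": 0.0225,"z": 0.002,"wx": 0,"wy": 0,"wz": 0,"grip": 0},{"x": -0.005,"y": 0.018,"z": 0.002,"wx": 0,"wy": 0,"wz": 0,"grip": 0},{"x": -0.003,"y": 0.01,"z": 0.001,"wx": 0,"wy": 0,"wz": 0,"grip": 0},{"x": -0.001,"y": 0.005,"z": 0.001,"wx": 0,"wy": 0,"wz": 0,"grip": 0}]}}

```text
clock: 16.5
eef_pos: [427.5, -369.6, 294.2]
eef_rot: [-3.142, -0.0, -0.101]
wrist_force: [0.1, 0.3, -2.2]
finger_gap: 15.7
```

{"api": "play_rows", "payload": {"commands": [{"x": 0,"y": 0,"z": 0,"wx": 0,"wy": 0,"wz": 0,"grip": 0},{"x": 0,"y": 0,"z": 0,"wx": 0,"wy": 0,"wz": 0,"grip": 0},{"x": 0,"y": 0,"z": 0,"wx": 0,"wy": 0,"wz": 0,"grip": 0},{"x": 0,"y": 0,"z": 0,"wx": 0,"wy": 0,"wz": 0,"grip": 0},{"x": 0,"y": 0,"z": 0,"wx": 0,"wy": 0,"wz": 0,"grip": 0},{"x": 0,"y": 0,"z": 0,"wx": 0,"wy": 0,"wz": 0,"grip": 0}]}}

```text
clock: 17.25
eef_pos: [427.8, -369.2, 294.3]
eef_rot: [3.142, -0.0, -0.101]
wrist_force: [0.6, -0.5, -2.1]
finger_gap: 15.6
```

```bash
python3 - <<'E'
from h import *
for n in ("scene","top"):
    im,d=manip.camera(n); cv2.imwrite(f"pics/{n}7.png",im[:,:,::-1])
    w=cloud(n,d);r,g,b=[im[...,k].astype(int) for k in range(3)]
    m=(r>g+35)&(r>b+5)&(np.hypot(w[...,0]-427,w[...,1]+370)<90)&(w[...,2]>170)
    print(n,m.sum(),w[m].mean(0),w[m].min(0),w[m].max(0))
    if m.sum()>50:
        q=w[m&(w[...,2]<285)]
        if len(q)>30:
            s=np.linalg.svd(q-q.mean(0))[2][2];print("face normal",s)
s=manip.read_state();print(s["eef_pos"],s["qd"].round(3),s["finger_gap"])
E
```

```text
scene 730 [ 438.86678854 -371.28764782  252.7141062 ] [ 417.16985085 -408.57176769  206.7457038 ] [ 457.99970715 -329.90542227  408.47475584]
face normal [-0.99518455  0.09798528 -0.00256718]
top 14 [ 427.31500811 -308.9630919   342.42824394] [ 419.10071959 -331.10713485  289.52420939] [ 436.16306352 -285.81614795  397.34092938]
[ 427.73624403 -369.21930502  294.26336403] [-0.002  0.    -0.     0.001  0.    -0.   ] 15.940523055032164
```

View pics/scene7.png

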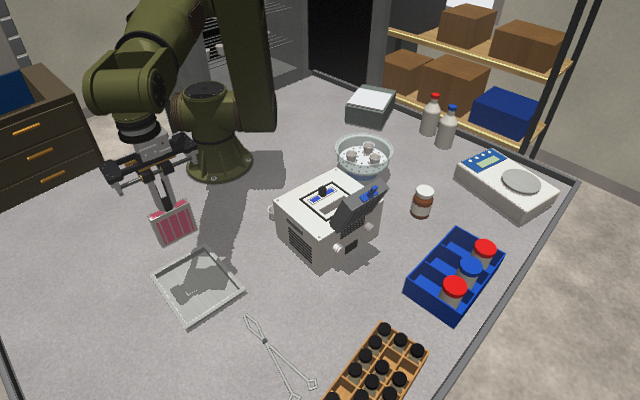

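View pics/top7.png

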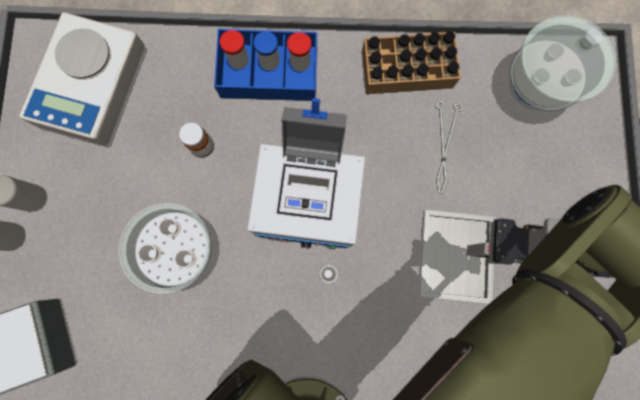

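The cassette (scene 173,222) hangs upright over the tray with its window to the far side. The flap is open, the blue cassette seated, and the bystanders are where they were (top: crucible3 329,273). The face normal is horizontal to 0.003 and the joints are at rest.

```bash
python3 -c "
from cell import manip
print(manip.sign_off())"
```

```text
the job is handed in; nothing more can be done
None
```

I opened the flap by its blue tab until it leaned back on its stop. Then I drew the pink cassette straight up out of the rear slot by its lug and handed the job in with the arm still holding it over the tray. It took about 17 s of the 51 s allowed, and the sign-off gave no verdict.

Last checks before handing in:
- **Position:** the gripper is within 2 mm of the tray centre I measured. The cassette's underside is about 200 mm above the bench, worked out from the gripper height.
- **Attitude:** the window's face normal is horizontal to about 0.003. It faces the far side, about 0.03 rad off the tray's x axis.
- **Grip:** the fingers are 15.7 mm apart on the 16 mm lug with 35 N of grip, and the arm is still.
- **Rest of the bench:** the pictures show the flap open, the blue cassette seated, and the crucibles, jar and tongs where they were. I judged these by eye.

No check failed, but the top camera could not confirm the cassette's position. It saw only 14 stray pink pixels because the gripper and arm hid the cassette, so the position and attitude rest on the scene camera and the arm's own reading.

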